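# Clamp the counting-chamber carrier on the microscope stage

### The arm

A 6-joint arm with a two-finger parallel gripper is mounted at the origin on a cart in front of the work surface, level with it; the furniture and walls round the work are solid. World frame = base frame: x ahead of the robot, y to its left, z up, the work surface at z = 0. Lengths are in m, angles in rad, forces in N, time in s.
With the tool pointing down it reaches from about 0.325 to 0.775 m from the base axis. Payload 5.5 kg.
Tool frame: the origin (TCP) lies between the finger pads; the fingertips stand 25 mm ahead of it and the grasp point (between the pads) lies 6 mm ahead of it (tip_extent is the distance from the TCP to the fingertips, in m); z points along the fingers, y is the line along which they close (so a half turn about z gives the same grasp; the last joint's range is limited). The gripper opens to 85 mm and grips with 20 to 120 N. Pads are 22 mm wide; open, the fingers measure 114 mm over their backs; the gripper's body (76 mm by 85 mm) begins 54 mm behind the grasp point. The pads swing forward as they close: fully open they stand 13 mm farther back than shut.
Start: joints at [-1.182, 0.091, 1.231, -0, 1.82, -0.057], TCP at [0.259, -0.541, 0.256] pointing down, gripper open.
Joint ranges: [-2.87, 2.87], [-0.86, 2.18], [0.17, 2.46], [-1.51, 4.65], [0.06, 2.69], [-2.65, 2.65]. Speed limits (rad/s): [2.57, 2.57, 3.01, 3.14, 3.14, 3.14].

### API

Orientations are given as a unit quaternion [x, y, z, w].
In Python, from cell import * gives the robot as it stands.
- The arm moves only by the shell command python3 -m pendant 'ROWS' [OPENING]. ROWS is JSON, a list of rows, each a list of 6 numbers: the shift along the tool's x, y, z each as a share of 25 mm, from -1 to 1, then the turn, a rotation vector about the tool's x, y, z each as a share of 90 degrees, from -1 to 1. In form: [[x, y, z, ax, ay, az], ...]. A call has 1 to 10 rows; each row shifts and turns the commanded pose from where the row before left it, along the tool's axes as they then stand; what a row does not reach is not made up. A row lasts 1/8 s, in which the tool goes at most 62.5 mm and 10.7 degrees, less where a joint would pass 70% of its speed; a pose out of reach is approached as far as the arm can. A call with a number of a shift or a turn outside -1 to 1 is refused whole. A call with a gripper value outside its range is refused whole. OPENING is the opening in per cent of the stroke, from 0 (shut) to 100 (fully open), set as the call begins (- or left out, the last holds). The fingers move at their own pace and stop on an object; the grip force is fixed at half the most. Time passes only in rows, so rows that do not move let the fingers close. It gives the time, the measured TCP pose, the force, the opening and the grip force at its end, in the units of the state.
- get_obs(): the state, without advancing time (a new reading comes with each control period).
- snapshot(name): name is "scene" or "top" or "wrist"; returns a dict with "frame" (384x512x3 uint8, red, green, blue), "fovy" (degrees; the focal length in pixels is half the picture's height over the tangent of half this angle, whatever the lens; pixels are square), "cx", "cy" (the principal point, pixels), "D" ([k1, k2, p1, p2, k3] as OpenCV has them; the pictures are not rectified), "R" (3x3) and "t" (3): a world point X has camera coordinates R X + t; the wrist camera has in their place "tool_from_camera" (4x4, takes a point from camera to tool coordinates, whose origin is the TCP and whose axes are the flange's). Camera axes: x right, y down, z forward; pixel columns grow to the right and rows downward; lengths in m; the calibration is good to about 2 mm. A picture is of the moment at which its call begins: read the wrist's pose just before it. There is no depth.
- hand_in(): hands the job in; it is judged then, once.
The state is a dict: "clock": time; "q": joint angles; "joint_vel": joint speeds; "effort": joint torques, N m; "tcp_pos": TCP position; "eef_rot": TCP orientation; "force": force on the tool from outside, world axes, zero at the start; "wrist_torque": the same for the moment, N m; "opening": opening from 0.0 (shut) to 1.0 (fully open); "finger_force": force on a finger pad.
Only numpy, scipy, OpenCV 4.12 (cv2) and the standard library are available. Lean on these libraries where they do the work, as an engineer would, in place of code of your own. Each camera call takes 0.05 s, during which the arm holds its last target. There are 200 camera calls.

### The job

Swing the spring clip on the small stage fully up so that it stays open, then lay the flat counting-chamber carrier gently on the stage plate, lengthwise, and slide it under the heads of the two stop posts until it gently touches both posts and lies along the side fence; the posts have just been re-set, so find them by feel and never force the carrier. Then keep hold of the clip's knob while you lower it onto the carrier, so that it never snaps down, and let go with the carrier clamped in place. Leave the timer, the vial and the white bottle alone.

Things in the scene. Friction and masses are not known exactly. Their poses are not given: they have to be found in the camera images.
- stage: fixed grey stage plate, 160 (x, from -75 to +85) x 90 (y) mm, flat top at z = 16 mm; origin on its underside. The hinged clip stands at its +x end, reaching towards -x along y = 0. The carrier is loaded from the -x end, long side along x; home, its centre is at y = 0, z = 19.5 mm and, as the posts happen to be set, at x = -32 to -14 mm. It bears 10 N from posts and fence, not 15
- fence: fixed steel fence bar on the stage, 28 x 6 x 7 mm high (origin here: stage x = 0, y = 0, z = 16 mm; stage axes). It runs along x from -16 to +12 mm; its guiding face looks to -y and lies at y = +18 mm. Nothing stands on the -y side. Below x = -16 mm there is room for a finger on both sides of the carrier
- carrier_center (a point): centre of the loose carrier, a flat white rectangular slab 80 (x, long) x 36 (y) x 7 mm (z) with a small glass counting chamber flush in its top; about 45 g, lies flat on the worktop at the start. Either end may go in first. Held near its rear end (about 24 mm behind its centre) the fingers stay clear of fence and clip
- clip (a joint): angle of the spring clip, rad: 0 = down (tip 1 mm over the bare plate), 1.25 = fully up; about 0.12 when resting on the carrier. Over-centre spring: below 0.70 it pulls shut (about 4 N at the knob near 0, less towards 0.70), above 0.70 it pulls open and stays up by itself. Going down it runs ahead of a finger that only pushes it
- clip_knob (a point): centre of the black cylindrical knob on the clip: 14 mm thick, 18 mm long, axis along the stage's y, on a 6 mm stem over the 10 mm wide clip arm. Pinch it from above by its two ends (fingers closing along stage y); it turns between the fingers. With the clip down it is 39 mm over the plate, 42 mm before (-x) and 26 mm above the hinge; it swings up towards +x, radius 49.4 mm
- clip_hinge (a point): axis of the clip's hinge, at stage x = 52, y = 0, z = 29 mm; the axis runs along the stage's y, the steel cheeks beside it reach 37 mm above the worktop and stand 24 mm apart over their outsides. Before it stand the two stop posts, 5 mm thick, with 12 mm round heads: underside 8.5 mm, top 11.5 mm over the plate, overhanging the stopping sides by 3.5 mm
- carrier: the carrier, origin at the centre of its underside, same axes as described at carrier_center
- timer_b: white kitchen-type timer, 66 x 66 x 20 mm, lying near; a bystander
- vial_b: small capped glass vial, 27 mm thick, 61 mm high, upright; a bystander
- bottle_b: white plastic bottle, 60 mm thick, 108 mm high, upright; a bystander
- clip_tip: the roller tip under the free end of the steel clip, 6 mm thick, 10 mm long (origin here: on the clip's hinge axis; its x axis points from the tip towards the hinge and turns with the clip). The tip lies 52 mm from the hinge and presses on the carrier 8 to 26 mm from the carrier's front end
- feeler (a joint): how far (m) the brass feeler pin between the two stop posts is pushed in: 0 until the carrier meets it, 0.004 with the carrier against the posts; hardly any force. Pin and posts sit on a carriage set anew each time and not measured: the posts' stopping sides are at stage x = 8 to 26 mm, y = -12.5 and +12.5; the pin stands out 4 mm before them, 3.5 mm over the plate
Things that resemble listed ones, but are neither listed nor needed, are in the scene too. What is shaped like the stage but brown is not meant. What is shaped like the carrier but pink is not meant.

How it is judged:
On the way, in this order (a step that is already met when the one before it is completed fails the run):
1. the clip is swung fully up (beyond 1.1 rad) (value of joint clip above 1.1 rad), for 0.2 s.
2. with the clip up, the carrier lies flat on the plate, pushed home to the stop posts (feeler in by more than 2.5 mm) (value of joint clip above 1 rad and value of joint feeler above 0.0025 m and z of carrier_center in the frame of stage below 0.0215 m and x of carrier_center in the frame of stage above -0.036 m and y of carrier_center in the frame of stage between -0.01 and 0.01 m), for 0.2 s.
At the end, for the whole second after the job is handed in: the carrier lies flat on the stage plate, within 1.5 mm of touching the stop posts (feeler in by more than 2.5 mm) and within 2 mm of the side fence, parallel to it within 0.05 rad, at rest, and the released clip is down on it, pressing it with more than 1.5 N (value of joint feeler above 0.0025 m and y of carrier_center in the frame of stage between -0.002 and 0.002 m and z of carrier_center in the frame of stage below 0.021 m and angle between the x axis of carrier and the x axis of stage, either way round below 0.05 rad and value of joint clip below 0.2 rad and contact force between clip_tip and carrier above 1.5 N and linear speed of carrier below 0.01 m/s and x of carrier_center in the frame of stage between -0.036 and -0.012 m).
It fails at once if the carrier is pushed against the fence with more than 20 N (contact force between carrier and fence above 20 N).
It fails at once if the carrier is pressed on the stage (plate, posts, fence and clip together) with more than 25 N, or with more than 15 N while it is at the posts with the clip up (contact force between carrier and stage above 25 N or (value of joint feeler above 0.0035 m and value of joint clip above 1 rad and contact force between carrier and stage above 15 N)).
It fails at once if the clip's tip hits or presses the carrier with more than 20 N (contact force between clip_tip and carrier above 20 N).
It fails at once if the clip snaps down instead of being led (faster than 3 rad/s while still more than 0.3 rad up) (value of joint clip above 0.3 rad and velocity of joint clip below -3 rad/s).
It fails at once if the timer, the vial or the bottle is moved by more than 20 mm (distance of any of timer_b, vial_b, bottle_b from where it was at the start of the episode above 0.02 m).
It also fails if it takes over 72 s, if anything falls off the work surface, if the arm or the gripper's body presses on something with over 40 N, if the wrist force passes 120 N, or if a joint passes its speed limit or range.

## Working session

There is one attempt and no reset: what is moved stays moved. The work goes in short steps, Python scripts to look and compute and a shell command to move; the robot and the scene stay as the last step left them, time stands still between calls to the robot, and variables do not carry over. Pictures are saved under pics/ and viewed, at most 10 in all, crops included, and the job is handed in when it is done.

```bash
ls; mkdir -p pics; python3 - <<'E'
from cell import *
import cv2,pickle
o=get_obs(); print(o)
for n in("scene","top"):
    s=snapshot(n); pickle.dump(s,open(n+".pkl","wb")); cv2.imwrite(f"pics/{n}0.png",cv2.resize(s["frame"][:,:,::-1],(800,600),interpolation=cv2.INTER_CUBIC)); print({k:v for k,v in s.items() if k!="frame"})
E
```

```text
pics
{'clock': 0.0, 'q': array([-1.18170565e+00,  9.18690806e-02,  1.23191946e+00,  1.25660237e-05,
        1.81981488e+00, -5.66842310e-02]), 'joint_vel': array([ 0.00157628,  0.00081067, -0.00068827,  0.00073287, -0.00026222,
       -0.00121278]), 'effort': array([-1.65408428e-04, -4.58727622e+01, -4.18025851e+01, -1.40517327e-04,
        1.14802361e-02, -1.15699672e-05]), 'tcp_pos': array([ 0.25861096, -0.54113243,  0.25512576]), 'eef_rot': array([ 9.75262420e-01,  2.21047961e-01, -1.60322746e-04, -9.92536052e-04]), 'force': array([ 1.12220038, -0.52855225, -0.22485726]), 'wrist_torque': array([-0.00586431, -0.0339367 ,  0.05829548]), 'finger_force': 0.0, 'opening': 0.9973647969288447}
{'fovy': 51.83275865853084, 'cx': 258.08263778222977, 'cy': 191.11213268061158, 'D': array([-0.05283606,  0.        ,  0.        ,  0.        ,  0.        ]), 'R': array([[-0.50218506, -0.86450581, -0.02097286],
       [-0.36826689,  0.23574137, -0.89933615],
       [ 0.7824255 , -0.44390957, -0.43675466]]), 't': array([0.34209174, 0.23430549, 1.04461299])}
{'fovy': 48.35983381731065, 'cx': 255.69219675496066, 'cy': 188.47934375931942, 'D': array([-0.03516804,  0.        ,  0.        ,  0.        ,  0.        ]), 'R': array([[ 2.56539852e-02, -9.99668481e-01,  2.19129207e-03],
       [-9.97080360e-01, -2.57451483e-02, -7.18884002e-02],
       [ 7.19209829e-02, -3.40670331e-04, -9.97410275e-01]]), 't': array([0.0528868 , 0.52525767, 1.48820654])}
```

View pics/scene0.png

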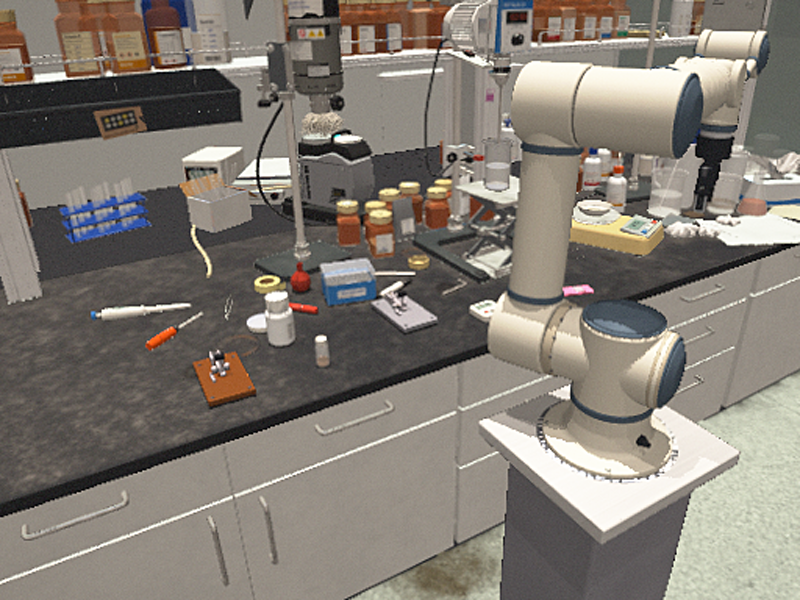

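View pics/top0.png

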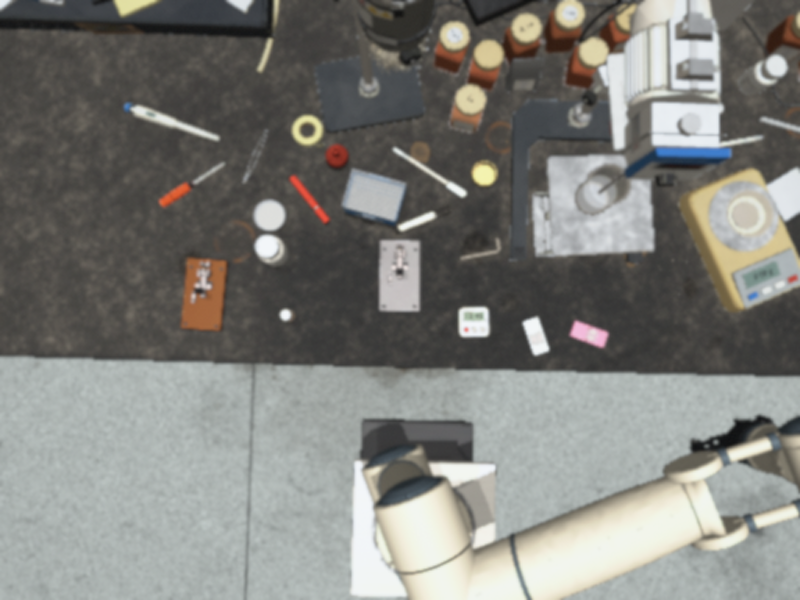

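Candidates for the stage are the grey plate at top (400,275) and the brown one at (204,293), so I take the grey. For the carrier there is the white slab at (536,336), a pink one at (589,333), and a white stick at (416,221) that is too thin, so I take the white slab. Bystanders are the timer (474,322), vial (286,315) and bottle (270,249). Next is a close crop to check.

```bash
python3 - <<'E'
import cv2,pickle,numpy as np
f=pickle.load(open("top.pkl","rb"))["frame"][:,:,::-1]
a=cv2.resize(f[145:205,235:285],(400,480),interpolation=cv2.INTER_CUBIC)   # x8
b=cv2.resize(f[185:245,325:375],(400,480),interpolation=cv2.INTER_CUBIC)
cv2.imwrite("pics/crop1.png",np.hstack([a,b]))
E
```

```text
(no output)
```

View pics/crop1.png

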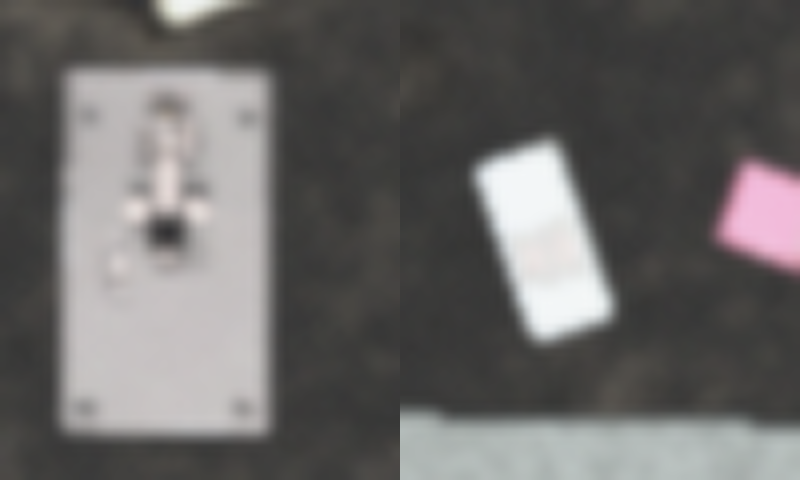

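The crop shows the grey stage with corners near (62,68), (270,68), (270,435) and (60,435). Its clip is at the far end, the knob at (165,232), and the fence on the left, so stage x points along world +x. The white slab with the small chamber has corners (473,170), (555,140), (615,315) and (540,343).

```bash
cat > h.py <<'E'
from cell import *
import numpy as np,cv2,pickle
from scipy.spatial.transform import Rotation as Ro
def K(s):
    f=192/np.tan(np.radians(s["fovy"])/2); return np.array([[f,0,s["cx"]],[0,f,s["cy"]],[0,0,1]])
def Rt(s,obs=None):
    if "R" in s: return s["R"],s["t"]
    T=np.eye(4);T[:3,:3]=Ro.from_quat(obs["eef_rot"]).as_matrix();T[:3,3]=obs["tcp_pos"]
    M=np.linalg.inv(T@s["tool_from_camera"]); return M[:3,:3],M[:3,3]
def ray(s,px,z,obs=None):
    R,t=Rt(s,obs); n=cv2.undistortPoints(np.array(px,float).reshape(-1,1,2),K(s),s["D"]).reshape(-1,2)
    d=np.c_[n,np.ones(len(n))]@R; c=-R.T@t
    return c+d*((z-c[2])/d[:,2])[:,None]
def proj(s,X,obs=None):
    R,t=Rt(s,obs); return cv2.projectPoints(np.array(X,float).reshape(-1,1,3),cv2.Rodrigues(R)[0],t,K(s),s["D"])[0].reshape(-1,2)
def say():
    o=get_obs(); r=Ro.from_quat(o["eef_rot"]).as_matrix(); print("t",o["clock"],"tcp",o["tcp_pos"].round(4),"yaw(x-axis)",np.degrees(np.arctan2(r[1,0],r[0,0])).round(2),"z",r[:,2].round(4),"F",o["force"].round(1),"op",round(o["opening"],3),"ff",round(o["finger_force"],1)); return o,r
E
python3 - <<'E'
from h import *
s=pickle.load(open("top.pkl","rb"))
def c(p,o): return np.array(p)/8+np.array(o)-0.4375
S=ray(s,c([(62,68),(270,68),(270,435),(60,435)],(235,145)),.016); print(S.round(4))
m=S.mean(0);v=(S[0]+S[1]-S[2]-S[3])/2;print(m,np.linalg.norm(v),np.degrees(np.arctan2(v[1],v[0])))
C=ray(s,c([(73,170),(155,140),(215,315),(140,343)],(325,185)),.007);print(C.round(4))
m=C.mean(0);v=(C[0]+C[1]-C[2]-C[3])/2;print(m,np.linalg.norm(v),np.degrees(np.arctan2(v[1],v[0])))
o,r=say();print(r.round(3))
E
```

```text
[[0.6488 0.1171 0.016 ]
 [0.6512 0.0248 0.016 ]
 [0.4881 0.021  0.016 ]
 [0.4857 0.1135 0.016 ]]
[0.56847672 0.06908952 0.016     ] 0.16312751668820477 1.3190257925369329
[[ 0.4701 -0.2118  0.007 ]
 [ 0.4843 -0.2481  0.007 ]
 [ 0.4075 -0.2757  0.007 ]
 [ 0.3944 -0.2425  0.007 ]]
[ 0.43907832 -0.24451789  0.007     ] 0.08162981304283788 20.90476455156874
t 0.1 tcp [ 0.2586 -0.5412  0.2553] yaw(x-axis) 25.54 z [-7.0e-04  1.7e-03 -1.0e+00] F [ 0.7 -0.2  0.2] op 1.001 ff 0.0
[[ 0.902  0.431 -0.001]
 [ 0.431 -0.902  0.002]
 [ 0.    -0.002 -1.   ]]
```

```bash
python3 -m pendant '[[0,0,0,0,0,0.09],[0,0,0,0,0,0.09],[0,0,0,0,0,0.09],[0.6,-1,0,0,0,0],[0.6,-1,0,0,0,0],[0.6,-1,0,0,0,0],[0.6,-1,0,0,0,0],[0.6,-1,0,0,0,0],[0.6,-1,0,0,0,0],[0.6,-1,0,0,0,0]]' 60; python3 -m pendant '[[0.6,-1,0,0,0,0],[0.6,-1,0,0,0,0],[0.6,-1,0,0,0,0],[0.4,-1,0,0,0,0],[0,-0.4,0,0,0,0],[0,0,0,0,0,0],[0,0,0,0,0,0]]'
python3 - <<'E'
from h import *
o,r=say(); s=snapshot("wrist"); pickle.dump((o,s),open("w1.pkl","wb")); print(s["tool_from_camera"].round(4),s["fovy"])
cv2.imwrite("pics/w1.png",cv2.resize(s["frame"][:,:,::-1],(800,600),interpolation=cv2.INTER_CUBIC))
print(proj(s,[.439,-.2445,.007],o)*1.5625)
E
```

```text
clock: 1.35
tcp_pos: [0.3602, -0.3631, 0.2558]
eef_rot: [1.0, 0.011, -0.0, -0.0]
force: [-0.7, -0.8, 0.1]
opening: 0.6
finger_force: 0.0
clock: 2.22
tcp_pos: [0.4122, -0.2537, 0.2562]
eef_rot: [1.0, 0.01, -0.0, 0.0]
force: [-0.6, 0.3, 0.1]
opening: 0.6
finger_force: 0.0
t 2.225 tcp [ 0.4122 -0.2537  0.2562] yaw(x-axis) 1.2 z [-2.e-04 -3.e-04 -1.e+00] F [-0.6  0.3  0.1] op 0.6 ff 0.0
[[ 1.300e-03 -9.536e-01 -3.012e-01  7.660e-02]
 [ 1.000e+00  1.500e-03 -3.000e-04 -6.000e-04]
 [ 7.000e-04 -3.012e-01  9.536e-01 -1.182e-01]
 [ 0.000e+00  0.000e+00  0.000e+00  1.000e+00]] 59.14361329261486
[[386.23574292 207.82578486]]
```

```bash
python3 - <<'E'
from h import *
o,s=pickle.load(open("w1.pkl","rb")); g=s["frame"].min(2); p=proj(s,[.439,-.2445,.007],o)[0]
m=(g>130).astype(np.uint8); n,l,st,ce=cv2.connectedComponentsWithStats(m); k=l[int(p[1]),int(p[0])]; print(st[k],g[int(p[1]),int(p[0])])
cn=max(cv2.findContours((l==k).astype(np.uint8),0,1)[0],key=cv2.contourArea).reshape(-1,2)
W=ray(s,cn,.007,o)[:,:2]; print(cv2.minAreaRect((W*1000).astype(np.float32)))
E
python3 -m pendant '[[0.6,-1,0,0,0,0],[0.6,-1,0,0,0,0],[0.6,-1,0,0,0,0],[0.6,-1,0,0,0,0],[0.4,-1,0,0,0,0],[0.4,-1,0,0,0,0],[0.4,-1,0,0,0,0],[0.4,-1,0,0,0,0],[0.4,-1,0,0,0,0],[0.4,-1,0,0,0,0]]'; python3 -m pendant '[[0.4,-1,0,0,0,0],[0.4,-1,0,0,0,0],[0,-1,0,0,0,0],[0,-0.3,0,0,0,0],[0,0,0,0,0,0],[0,0,0,0,0,0]]'
python3 - <<'E'
from h import *
o,r=say(); s=snapshot("wrist"); pickle.dump((o,s),open("w2.pkl","wb"))
cv2.imwrite("pics/w2.png",cv2.resize(s["frame"][:,:,::-1],(800,600),interpolation=cv2.INTER_CUBIC))
E
```

```text
[ 219   91   54   81 2481] 240
((439.5747375488281, -243.44863891601562), (79.98161315917969, 35.93806457519531), 19.65309715270996)
clock: 3.52
tcp_pos: [0.5275, -0.0005, 0.2561]
eef_rot: [1.0, 0.01, -0.0, 0.0]
force: [0.3, -0.2, 0.3]
opening: 0.6
finger_force: 0.0
clock: 4.28
tcp_pos: [0.5453, 0.0815, 0.2563]
eef_rot: [1.0, 0.01, 0.0, 0.0]
force: [-0.5, -0.7, 0.2]
opening: 0.602
finger_force: 0.0
t 4.275 tcp [0.5453 0.0815 0.2563] yaw(x-axis) 1.18 z [ 1.e-04 -4.e-04 -1.e+00] F [-0.5 -0.7  0.2] op 0.602 ff 0.0
```

View pics/w2.png

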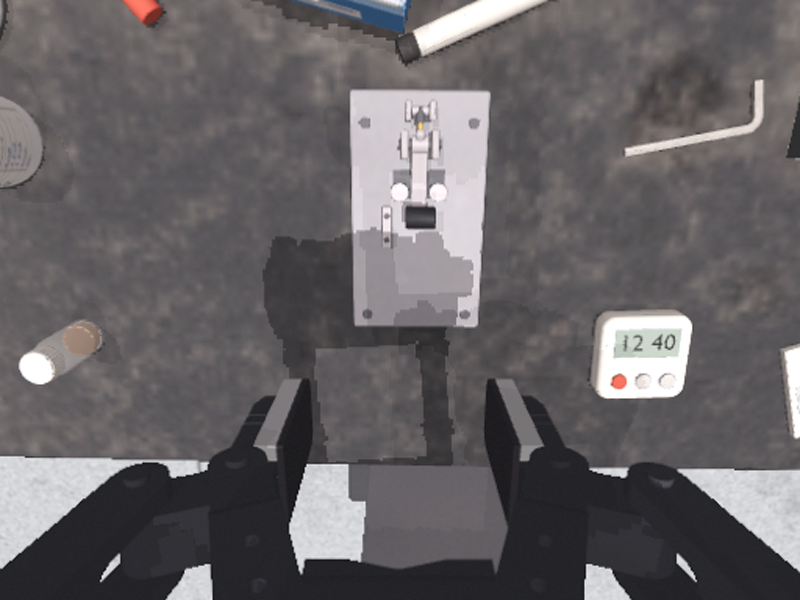

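The wrist view shows the stage plate corners at (350,91), (490,91), (477,326) and (354,326). The knob is at (420,217), the post heads at (400,191) and (438,191), and the fence at (387,226).

```bash
python3 - <<'E'
from h import *
o,s=pickle.load(open("w2.pkl","rb")); q=lambda p:(np.array(p,float)+.5)/1.5625-.5
S=ray(s,q([(350,90.5),(490,90.5),(477.5,326.5),(354,326.5)]),.016,o)[:,:2]; print(S.round(4))
v=(S[0]+S[1]-S[2]-S[3])/2; m=S.mean(0); a=np.arctan2(v[1],v[0]); print(m,np.linalg.norm(v),np.degrees(a))
from scipy.optimize import least_squares
L=np.array([[85,45],[85,-45],[-75,-45],[-75,45]])/1e3
rot=lambda a:np.array([[np.cos(a),-np.sin(a)],[np.sin(a),np.cos(a)]])
f=least_squares(lambda x:(L@rot(x[2]).T+x[:2]-S).ravel(),[.56,.07,0]); print("stage",f.x[:2].round(4),np.degrees(f.x[2]),(f.fun*1e3).round(1))
X=f.x
for n,p,z in(("knob",(420,217),.055),("heads",(400,191),.0275),("",(438,191),.0275),("fence",(387,226),.023)):
    w=ray(s,q([p]),z,o)[0,:2]; print(n,w.round(4),((w-X[:2])@rot(X[2])*1e3).round(1))
E
```

```text
[[0.6472 0.1147]
 [0.6492 0.026 ]
 [0.4898 0.0234]
 [0.4878 0.1126]]
[0.56847439 0.06918754] 0.1593966169757911 0.856322970002053
stage [0.5635 0.0691] 0.9559655075134855 [ 0.5  0.8  0.1 -0.5 -0.5 -0.5 -0.1  0.2]
knob [0.5738 0.0694] [10.3  0.1]
heads [0.5862 0.0817] [22.9 12.2]
 [0.5867 0.0571] [ 23.  -12.4]
fence [0.5625 0.0898] [-0.6 20.7]
```

```bash
python3 -m pendant '[[0.57,0.26,0,0,0,0],[0.56,0.25,0,0,0,0],[0,0,1,0,0,0],[0,0,1,0,0,0],[0,0,1,0,0,0],[0,0,1,0,0,0],[0,0,1,0,0,0],[0,0,1,0,0,0],[0,0,1,0,0,0],[0,0,0,0,0,0]]' 50; python3 -m pendant '[[0,0,0.4,0,0,0],[0,0,0.4,0,0,0],[0,0,0,0,0,0],[0,0,0,0,0,0]]'; python3 - <<'E'
from h import *
o,r=say(); s=snapshot("wrist"); pickle.dump((o,s),open("w3.pkl","wb"))
cv2.imwrite("pics/w3.png",cv2.resize(s["frame"][:,:,::-1],(800,600),interpolation=cv2.INTER_CUBIC))
E
```

```text
clock: 5.58
tcp_pos: [0.5729, 0.0697, 0.0783]
eef_rot: [1.0, 0.011, -0.003, 0.0]
force: [-0.2, -0.6, 0.2]
opening: 0.5
finger_force: 0.0
clock: 6.08
tcp_pos: [0.574, 0.0704, 0.0617]
eef_rot: [1.0, 0.011, 0.0, -0.0]
force: [-0.9, 1.0, -0.4]
opening: 0.501
finger_force: 0.0
t 6.075 tcp [0.574  0.0704 0.0617] yaw(x-axis) 1.24 z [ 6.e-04  0.e+00 -1.e+00] F [-0.9  1.  -0.4] op 0.501 ff 0.0
```

View pics/w3.png

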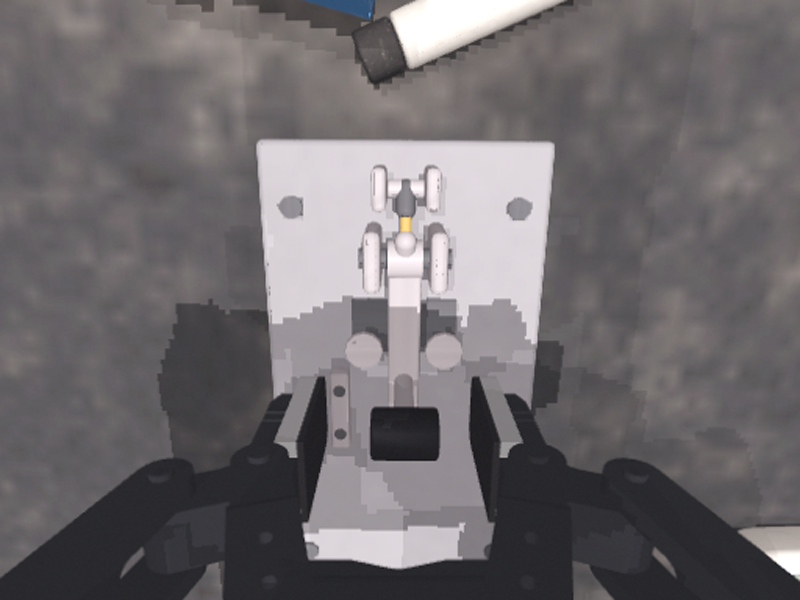

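The knob at (405,433) sits between the pads, whose inner edges are at 313 and 482, about 1 mm off centre. I'll correct by 1 mm and close.

```bash
python3 -m pendant '[[0,0.04,0,0,0,0],[0,0,0,0,0,0],[0,0,0,0,0,0],[0,0,0,0,0,0],[0,0,0,0,0,0]]' 10
```

```text
clock: 6.75
tcp_pos: [0.574, 0.0689, 0.0619]
eef_rot: [1.0, 0.011, 0.0, 0.0]
force: [-2.4, -5.2, 5.0]
opening: 0.195
finger_force: 58.9
```

```bash
python3 -m pendant '[[0.1,-0.14,0,0,0,0],[0,0,0,0,0,0]]' >/dev/null; python3 -c "
from h import *
say()"
```

```text
t 7.0 tcp [0.5742 0.0693 0.0618] yaw(x-axis) 1.13 z [-0.0059 -0.007  -1.    ] F [-14.4 -15.9  13.3] op 0.189 ff 59.8
```

I typed that shift into y instead of z. I'll undo it and then follow the arc.

```bash
python3 -m pendant '[[0,0.14,-0.14,0,0,0],[0.1,0,-0.14,0,0,0],[0.13,0,-0.12,0,0,0],[0.12,0,-0.12,0,0,0]]'; python3 -c "
from h import *
say()"
```

```text
clock: 7.5
tcp_pos: [0.5813, 0.069, 0.0699]
eef_rot: [1.0, 0.011, -0.006, 0.001]
force: [-9.0, -4.7, -6.8]
opening: 0.195
finger_force: 58.7
t 7.5 tcp [0.5813 0.069  0.0699] yaw(x-axis) 1.23 z [-0.0118 -0.0016 -0.9999] F [-9.  -4.7 -6.8] op 0.195 ff 58.7
```

```bash
python3 -m pendant '[[0.29,0,-0.19,0,0,0],[0.32,0,-0.13,0,0,0],[0.33,0,-0.08,0,0,0],[0,0,0,0,0,0]]'; python3 -c "
from h import *
say()"; python3 -m pendant '[[0.34,0,-0.02,0,0,0],[0.34,0,0.04,0,0,0],[0,0,0,0,0,0],[0,0,0,0,0,0]]';  python3 -c "
from h import *
say()"
```

```text
clock: 8.0
tcp_pos: [0.6069, 0.0695, 0.0818]
eef_rot: [1.0, 0.011, -0.003, 0.001]
force: [-5.5, -5.2, -3.2]
opening: 0.19
finger_force: 58.8
t 8.0 tcp [0.6069 0.0695 0.0818] yaw(x-axis) 1.23 z [-0.0065 -0.0016 -1.    ] F [-5.5 -5.2 -3.2] op 0.19 ff 58.8
clock: 8.5
tcp_pos: [0.6251, 0.0698, 0.0827]
eef_rot: [1.0, 0.011, -0.001, 0.001]
force: [-2.5, -5.1, -1.2]
opening: 0.185
finger_force: 58.4
t 8.5 tcp [0.6251 0.0698 0.0827] yaw(x-axis) 1.23 z [-0.0022 -0.0014 -1.    ] F [-2.5 -5.1 -1.2] op 0.185 ff 58.4
```

```bash
python3 -m pendant '[[0,0,0,0,0,0],[0,0,0,0,0,0],[0,0,0,0,0,0],[0,0,-0.5,0,0,0],[0,0,-1,0,0,0],[0,0,-1,0,0,0],[0,0,-1,0,0,0],[0,0,-1,0,0,0],[-1,0,-1,0,0,0],[-1,0,-1,0,0,0]]' 50; python3 -m pendant '[[-1,0,0,0,0,0],[-1,0,0,0,0,0],[-0.4,0,0,0,0,0],[0,0,0,0,0,0]]'; python3 - <<'E'
from h import *
o,r=say(); s=snapshot("wrist"); pickle.dump((o,s),open("w4.pkl","wb"))
cv2.imwrite("pics/w4.png",s["frame"][20:240,160:380,::-1].repeat(3,0).repeat(3,1)[:600])
c=np.array([.4396,-.2434]); a=np.radians(19.65); print("grasp",c-.024*np.array([np.cos(a),np.sin(a)]))
E
```

```text
clock: 9.75
tcp_pos: [0.575, 0.0695, 0.2482]
eef_rot: [1.0, 0.011, 0.001, -0.0]
force: [0.7, -0.9, 0.4]
opening: 0.499
finger_force: 0.0
clock: 10.25
tcp_pos: [0.5156, 0.0681, 0.2472]
eef_rot: [1.0, 0.011, 0.001, -0.0]
force: [0.7, -0.0, -0.6]
opening: 0.5
finger_force: 0.0
t 10.25 tcp [0.5156 0.0681 0.2472] yaw(x-axis) 1.25 z [ 1.8e-03  1.0e-04 -1.0e+00] F [ 0.7 -0.  -0.6] op 0.5 ff 0.0
grasp [ 0.41699766 -0.25147057]
```

View pics/w4.png

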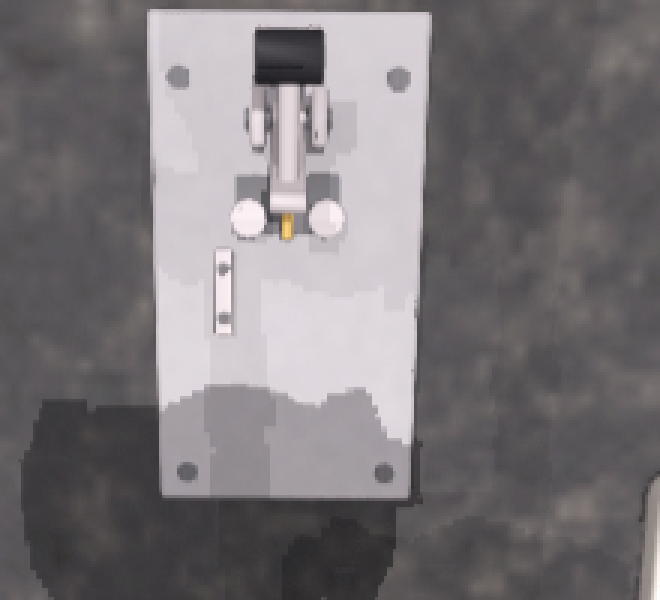

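The clip is up and staying: the knob is at the far end, crop (290,57). The feeler pin shows at (287,225) between the heads at (248,218) and (326,218).

```bash
python3 - <<'E'
from h import *
o,s=pickle.load(open("w3.pkl","rb"));M=np.linalg.inv(s["tool_from_camera"]);ss=dict(s,R=M[:3,:3],t=M[:3,3])
for z in(.019,.022,.025,.028):print(z,(proj(ss,[[.011,-.0213,z],[.011,.0213,z]])*1.5625+.28).round(1).tolist())
o,s=pickle.load(open("w4.pkl","rb")); q=lambda p:(np.array(p,float)+.5)/3-.5+[160,20]
S=ray(s,q([(148,10),(432,11),(411,497),(162,497)]),.016,o)[:,:2]
from scipy.optimize import least_squares
L=np.array([[85,45],[85,-45],[-75,-45],[-75,45]])/1e3
rot=lambda a:np.array([[np.cos(a),-np.sin(a)],[np.sin(a),np.cos(a)]])
X=least_squares(lambda x:(L@rot(x[2]).T+x[:2]-S).ravel(),[.56,.07,0]).x; print("stage",X[:2].round(4),np.degrees(X[2]))
for n,p,z in(("heads",(248,218),.0275),("",(326,218),.0275),("fenceinner far",(234,249),.023),("fence near",(234,333),.023)):
    w=ray(s,q([p]),z,o)[0,:2]; print(n,w.round(4),((w-X[:2])@rot(X[2])*1e3).round(1))
E
python3 -m pendant '[[-0.33,1,0,0,0,0],[-0.33,1,0,0,0,0],[-0.33,1,0,0,0,0],[-0.33,1,0,0,0,0],[-0.33,1,0,0,0,0],[-0.33,1,0,0,0,0],[-0.33,1,0,0,0,0],[-0.33,1,0,0,0,0],[-0.33,1,0,0,0,0],[-0.33,1,0,0,0,0]]' 75; python3 -m pendant '[[-0.31,0.9,0,0,0,0],[-0.31,0.9,0,0,0,0],[-0.3,0.9,0,0,0,0],[0,0,0.5,0,0,-0.102],[0,0,1,0,0,-0.102],[0,0,1,0,0,0],[0,0,1,0,0,0],[0,0,1,0,0,0],[0,0,0,0,0,0],[0,0,0,0,0,0]]'; python3 -c "
from h import *
o,r=say();print('to go tool',(r.T@(np.array([.417,-.2515,.03])-o['tcp_pos'])/.025).round(3))"
```

```text
0.019 [[325.3, 374.3], [474.7, 374.5]]
0.022 [[326.7, 369.8], [473.3, 370.0]]
0.025 [[328.0, 365.5], [472.0, 365.7]]
0.028 [[329.3, 361.3], [470.6, 361.5]]
stage [0.564  0.0688] 1.02594159181345
heads [0.5856 0.0822] [21.9 13. ]
 [0.5862 0.0572] [ 22. -12.]
fenceinner far [0.5757 0.0868] [12.  17.8]
fence near [0.5484 0.0866] [-15.3  18. ]
clock: 11.55
tcp_pos: [0.4388, -0.1848, 0.246]
eef_rot: [1.0, 0.011, -0.0, -0.0]
force: [-0.0, -0.1, 0.5]
opening: 0.752
finger_force: 0.0
clock: 12.8
tcp_pos: [0.4175, -0.2521, 0.1347]
eef_rot: [0.985, 0.17, 0.0, 0.0]
force: [0.3, 0.7, 1.0]
opening: 0.749
finger_force: 0.0
t 12.8 tcp [ 0.4175 -0.2521  0.1347] yaw(x-axis) 19.6 z [ 8.e-04 -5.e-04 -1.e+00] F [0.3 0.7 1. ] op 0.749 ff 0.0
to go tool [-0.014 -0.03   4.19 ]
```

```bash
python3 -m pendant '[[0,-0.03,1,0,0,0],[0,0,1,0,0,0],[0,0,1,0,0,0],[0,0,0.7,0,0,0],[0,0,0.4,0,0,0],[0,0,0,0,0,0],[0,0,0,0,0,0]]' 55; python3 - <<'E'
from h import *
o,r=say(); s=snapshot("wrist"); pickle.dump((o,s),open("w5.pkl","wb"))
cv2.imwrite("pics/w5.png",cv2.resize(s["frame"][:,:,::-1],(800,600),interpolation=cv2.INTER_CUBIC))
E
```

```text
clock: 13.68
tcp_pos: [0.4173, -0.2513, 0.0324]
eef_rot: [0.985, 0.17, 0.001, 0.001]
force: [0.3, -0.2, 0.4]
opening: 0.548
finger_force: 0.0
t 13.675 tcp [ 0.4173 -0.2513  0.0324] yaw(x-axis) 19.6 z [ 0.0013 -0.001  -1.    ] F [ 0.3 -0.2  0.4] op 0.548 ff 0.0
```

View pics/w5.png

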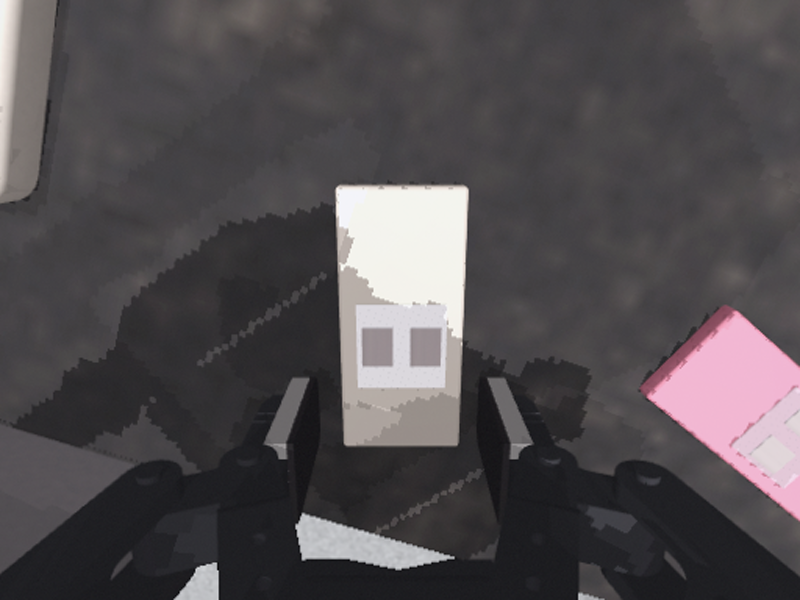

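The carrier spans 337–467 at its front and is centred between the pads (316 and 482), with the pink one to the right. Now I lower by feel.

```bash
python3 -m pendant '[[0,0,0.1,0,0,0],[0,0,0.08,0,0,0],[0,0,0,0,0,0]]'|grep -E 'tcp|force'; python3 -m pendant '[[0,0,0.04,0,0,0],[0,0,0,0,0,0]]'|grep -E 'tcp|force';python3 -m pendant '[[0,0,0.04,0,0,0],[0,0,0,0,0,0]]'|grep -E 'tcp|force'
```

```text
tcp_pos: [0.4166, -0.2508, 0.0266]
force: [0.1, -0.4, -0.9]
finger_force: 0.0
tcp_pos: [0.4167, -0.2509, 0.0257]
force: [-0.2, 0.8, 0.9]
finger_force: 0.0
tcp_pos: [0.4167, -0.2509, 0.0247]
force: [-0.0, 1.2, 0.1]
finger_force: 0.0
```

```bash
for i in 1; do python3 -m pendant '[[0,0,0.04,0,0,0],[0,0,0,0,0,0]]'|grep -E 'tcp|force'; python3 -m pendant '[[0,0,0.02,0,0,0],[0,0,0,0,0,0]]'|grep -E 'tcp|^force'; done
```

```text
tcp_pos: [0.4167, -0.2509, 0.0237]
force: [-0.4, 0.1, -0.3]
finger_force: 0.0
tcp_pos: [0.4167, -0.2509, 0.0232]
force: [0.1, 0.1, -0.3]
```

```bash
python3 -m pendant '[[0,0,0.04,0,0,0],[0,0,0,0,0,0]]'|grep -E 'tcp|^force'; python3 -m pendant '[[0,0,0.04,0,0,0],[0,0,0,0,0,0]]'|grep -E 'tcp|^force';python3 -m pendant '[[0,0,0.03,0,0,0],[0,0,0,0,0,0]]'|grep -E 'tcp|^force'
```

```text
tcp_pos: [0.4168, -0.251, 0.0225]
force: [-0.1, 0.9, 2.5]
tcp_pos: [0.4168, -0.251, 0.0225]
force: [-3.0, 2.4, 8.6]
tcp_pos: [0.4168, -0.251, 0.0225]
force: [-5.8, 3.1, 13.0]
```

Table contact comes at TCP z = 0.0225, and the arm yields about 6 N per mm. I'll raise it slightly and grip.

```bash
python3 -m pendant '[[0,0,-0.15,0,0,0],[0,0,0,0,0,0],[0,0,0,0,0,0]]' | grep -E 'tcp|force';python3 -m pendant '[[0,0,0,0,0,0],[0,0,0,0,0,0],[0,0,0,0,0,0],[0,0,0,0,0,0],[0,0,0,0,0,0]]' 20
```

```text
tcp_pos: [0.4166, -0.2508, 0.0239]
force: [0.2, -0.1, 1.2]
finger_force: 0.0
clock: 16.85
tcp_pos: [0.4168, -0.251, 0.0244]
eef_rot: [0.985, 0.17, 0.0, 0.0]
force: [0.4, -0.8, 2.7]
opening: 0.399
finger_force: 61.1
```

```bash
python3 -m pendant '[[0,0,-0.5,0,0,0],[0,0,-1,0,0,0],[0,0,-1,0,0,0],[0,0,-1,0,0,0.069],[0,0,0,0,0,0.069],[0,0,0,0,0,0.069],[0.27,-0.97,0,0,0,0],[0.27,-0.97,0,0,0,0],[0.27,-0.97,0,0,0,0],[0.27,-0.97,0,0,0,0]]' |grep -E 'open|finger'; python3 -m pendant '[[0.27,-0.97,0,0,0,0],[0.27,-0.97,0,0,0,0],[0.27,-0.97,0,0,0,0],[0.27,-0.97,0,0,0,0],[0.27,-0.97,0,0,0,0],[0.27,-0.97,0,0,0,0],[0.27,-0.97,0,0,0,0],[0.27,-0.97,0,0,0,0],[0,0,0,0,0,0],[0,0,0,0,0,0]]'|grep -E 'open|finger';cat >> h.py <<'E'
X0=np.array([.5637,.069]);A=np.radians(1.0)
def st():
    o,r=say(); c,s=np.cos(A),np.sin(A); d=o["tcp_pos"][:2]-X0; Rz=np.array([[c,s],[-s,c]]); f=Rz@o["force"][:2]
    print("stage TCP mm",(Rz@d*1e3).round(2),"F stage",f.round(1),"Fz",o["force"][2].round(1)); return o,r
E
python3 -c "
from h import *
o,r=st();print('to go',(r.T@(np.array([.4997,.0659,.048])-o['tcp_pos'])/.025).round(3))
s=snapshot('wrist'); pickle.dump((o,s),open('w6.pkl','wb'))
cv2.imwrite('pics/w6.png',cv2.resize(s['frame'][:,:,::-1],(800,600),interpolation=cv2.INTER_CUBIC))"
```

```text
opening: 0.397
finger_force: 59.8
opening: 0.401
finger_force: 59.8
t 19.35 tcp [0.4925 0.0411 0.1119] yaw(x-axis) 0.98 z [-5.e-04 -4.e-04 -1.e+00] F [-0.1 -0.3 -0.4] op 0.401 ff 59.8
stage TCP mm [-71.67 -26.7 ] F stage [-0.1 -0.3] Fz -0.4
to go [ 0.306 -0.99   2.555]
```

View pics/w6.png

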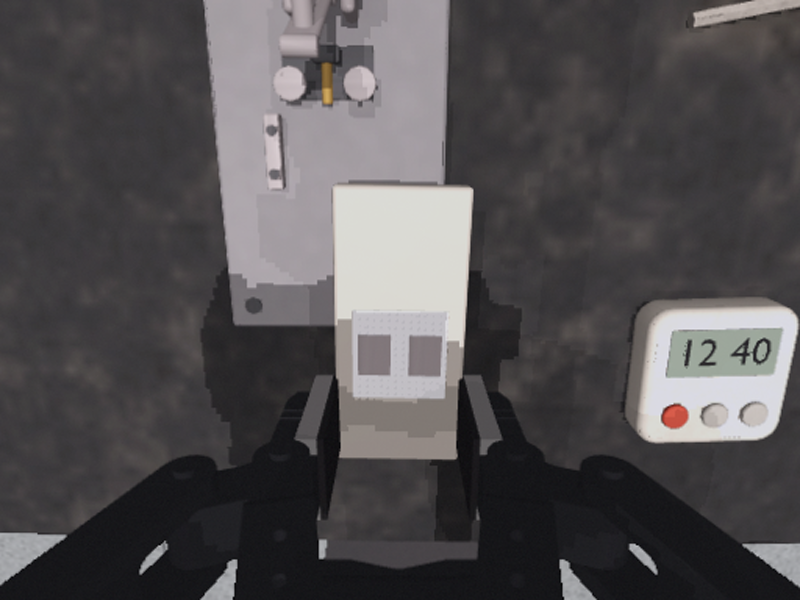

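The carrier is held straight, with corners (333,185), (473,187), (457,459) and (340,459). The heads are at (290,83) and (359,83), and the pin at (327,85). Next is to move over the loading position and lower.

```bash
python3 -m pendant '[[0.15,-0.5,0,0,0,0],[0.15,-0.49,0,0,0,0],[0,0,0.6,0,0,0],[0,0,0.8,0,0,0],[0,0,0.8,0,0,0],[0,0,0.35,0,0,0],[0,0,0,0,0,0],[0,0,0,0,0,0]]' >/dev/null; python3 -c "
from h import *
o,s=pickle.load(open('w6.pkl','rb')); q=(np.array([(333,185),(473,187),(457.5,459),(340,459)])+.5)/1.5625-.5
W=ray(s,q,o['tcp_pos'][2]-.0244+.007,o); T=(W-o['tcp_pos'])@Ro.from_quat(o['eef_rot']).as_matrix(); print((T*1e3).round(1).tolist(),(T.mean(0)*1e3).round(1))
o,r=st()"
```

```text
[[64.1, -17.0, 17.4], [63.7, 18.3, 17.4], [-15.9, 17.2, 17.4], [-16.0, -17.8, 17.4]] [24.   0.1 17.4]
t 20.4 tcp [0.5002 0.0662 0.0487] yaw(x-axis) 0.96 z [ 0.0011  0.     -1.    ] F [-0.8  0.9 -0.2] op 0.393 ff 59.9
stage TCP mm [-63.49  -1.68] F stage [-0.8  0.9] Fz -0.2
```

```bash
python3 -m pendant '[[0,0,0.12,0,0,0],[0,0,0.12,0,0,0],[0,0,0,0,0,0]]'|grep -E 'tcp|^force'; python3 -m pendant '[[0,0,0.04,0,0,0],[0,0,0,0,0,0]]'|grep -E 'tcp|^force';python3 -m pendant '[[0,0,0.04,0,0,0],[0,0,0,0,0,0]]'|grep -E 'tcp|^force'
```

```text
tcp_pos: [0.4997, 0.0663, 0.0418]
force: [-0.2, -0.1, -0.2]
tcp_pos: [0.4998, 0.0663, 0.041]
force: [-0.0, -0.8, -1.4]
tcp_pos: [0.5, 0.0663, 0.0404]
force: [-0.9, 0.4, 2.9]
```

```bash
python3 -m pendant '[[0,0,-0.02,0,0,0],[0,0,0,0,0,0],[0,0,0,0,0,0]]' 48|grep -E 'tcp|^force'; python3 -m pendant '[[0,0,0,0,0,0],[0,0,0,0,0,0],[0,0,0,0,0,0],[0,0,0,0,0,0]]' 20|grep -E 'tcp|^force';python3 -m pendant '[[0.3,0,0,0,0,0],[0.2,0,0,0,0,0],[0,0,0,0,0,0]]'>/dev/null;python3 -c "
from h import *
st()"
```

```text
tcp_pos: [0.4998, 0.0663, 0.0405]
force: [-0.3, 0.5, -0.3]
tcp_pos: [0.5001, 0.0663, 0.0409]
force: [-0.7, 0.3, 4.5]
t 22.525 tcp [0.5127 0.0666 0.0409] yaw(x-axis) 0.97 z [ 3.e-04  1.e-04 -1.e+00] F [-0.1  0.3  4.5] op 0.394 ff 60.1
stage TCP mm [-51.06  -1.54] F stage [-0.1  0.3] Fz 4.5
```

```bash
python3 -m pendant '[[0.1,0,0,0,0,0],[0.08,0,0,0,0,0],[0,0,0,0,0,0]]'>/dev/null;python3 -c "
from h import *
st()"; python3 -m pendant '[[0.04,0,0,0,0,0],[0,0,0,0,0,0]]'>/dev/null;python3 -c "
from h import *
st()"
```

```text
t 22.9 tcp [0.5167 0.0666 0.0409] yaw(x-axis) 0.98 z [-6.e-04  1.e-04 -1.e+00] F [-2.8  0.5  6. ] op 0.399 ff 60.3
stage TCP mm [-47.06  -1.54] F stage [-2.8  0.5] Fz 6.0
t 23.15 tcp [0.5175 0.0667 0.0409] yaw(x-axis) 0.98 z [-9.e-04  1.e-04 -1.e+00] F [-3.2  0.3  6.1] op 0.398 ff 60.3
stage TCP mm [-46.21  -1.53] F stage [-3.1  0.4] Fz 6.1
```

```bash
python3 -m pendant '[[0.02,0,0,0,0,0],[0,0,0,0,0,0]]'>/dev/null;python3 -c "
from h import *
st()"; python3 -m pendant '[[0.02,0,0,0,0,0],[0,0,0,0,0,0]]'>/dev/null;python3 -c "
from h import *
st()"
```

```text
t 23.4 tcp [0.518  0.0667 0.0409] yaw(x-axis) 0.98 z [-9.e-04  1.e-04 -1.e+00] F [-3.3 -0.   6.2] op 0.397 ff 60.3
stage TCP mm [-45.75  -1.55] F stage [-3.3  0. ] Fz 6.2
t 23.65 tcp [0.5185 0.0667 0.0409] yaw(x-axis) 0.98 z [-0.001  0.    -1.   ] F [-3.  -0.3  6.7] op 0.399 ff 60.3
stage TCP mm [-45.27  -1.55] F stage [-3.  -0.2] Fz 6.7
```

```bash
python3 -m pendant '[[0.02,0,-0.02,0,0,0],[0,0,0,0,0,0]]'>/dev/null;python3 -c "
from h import *
st()"; python3 -m pendant '[[0.02,0,0,0,0,0],[0,0,0,0,0,0]]'>/dev/null;python3 -c "
from h import *
st()"
```

```text
t 23.9 tcp [0.519  0.0667 0.0409] yaw(x-axis) 0.97 z [-9.e-04  1.e-04 -1.e+00] F [-3.3 -0.3  5. ] op 0.397 ff 60.1
stage TCP mm [-44.7   -1.57] F stage [-3.3 -0.3] Fz 5.0
t 24.15 tcp [0.5192 0.0667 0.0409] yaw(x-axis) 0.98 z [-0.0019 -0.     -1.    ] F [-5.3  0.4  6.2] op 0.399 ff 60.2
stage TCP mm [-44.55  -1.57] F stage [-5.3  0.5] Fz 6.2
```

```bash
python3 -m pendant '[[0.02,0,0,0,0,0],[0,0,0,0,0,0]]'>/dev/null;python3 -c "
from h import *
st()"; python3 -m pendant '[[0.02,0,0,0,0,0],[0,0,0,0,0,0]]'>/dev/null;python3 -c "
from h import *
st()"
```

```text
t 24.4 tcp [0.5193 0.0667 0.0409] yaw(x-axis) 0.98 z [-3.e-03 -1.e-04 -1.e+00] F [-6.6  0.3  6.7] op 0.399 ff 60.4
stage TCP mm [-44.46  -1.57] F stage [-6.6  0.4] Fz 6.7
t 24.65 tcp [0.5193 0.0666 0.0409] yaw(x-axis) 0.98 z [-4.1e-03 -2.0e-04 -1.0e+00] F [-9.1 -1.1  8.8] op 0.396 ff 60.5
stage TCP mm [-44.39  -1.59] F stage [-9.1 -1. ] Fz 8.8
```

It stopped at TCP x = -44.4 mm, so the centre is at about -20.4, which agrees with the picture. I'll ease off and slide over to the fence.

```bash
python3 -m pendant '[[-0.03,0,-0.015,0,0,0],[0,-0.03,0,0,0,0],[0,0,0,0,0,0]]'>/dev/null;python3 -c "
from h import *
st()"; python3 -m pendant '[[0,-0.02,0,0,0,0],[0,0,0,0,0,0]]'>/dev/null;python3 -c "
from h import *
st()"; python3 -m pendant '[[0,-0.01,0,0,0,0],[0,0,0,0,0,0]]'>/dev/null;python3 -c "
from h import *
st()"
```

```text
t 25.025 tcp [0.5193 0.0668 0.0409] yaw(x-axis) 0.96 z [-0.0023 -0.0013 -1.    ] F [-4.7 -1.7  4.3] op 0.396 ff 60.1
stage TCP mm [-44.43  -1.43] F stage [-4.7 -1.7] Fz 4.3
t 25.275 tcp [0.5193 0.0669 0.0409] yaw(x-axis) 0.94 z [-0.0023 -0.0019 -1.    ] F [-5.8 -4.   3.9] op 0.395 ff 60.1
stage TCP mm [-44.42  -1.28] F stage [-5.8 -3.9] Fz 3.9
t 25.525 tcp [0.5193 0.067  0.0409] yaw(x-axis) 0.93 z [-0.0024 -0.0023 -1.    ] F [-5.6 -4.2  4.7] op 0.394 ff 60.1
stage TCP mm [-44.44  -1.25] F stage [-5.7 -4.1] Fz 4.7
```

```bash
python3 -m pendant '[[-0.06,0,0,0,0,0],[0,0,0,0,0,0]]'>/dev/null;python3 -c "
from h import *
st()"; python3 -m pendant '[[0,-0.02,0,0,0,0],[0,0,0,0,0,0]]'>/dev/null;python3 -c "
from h import *
st()"
```

```text
t 25.775 tcp [0.5186 0.0682 0.0409] yaw(x-axis) 0.97 z [ 2.e-04  3.e-04 -1.e+00] F [ 0.2 -0.4 -0.2] op 0.396 ff 59.6
stage TCP mm [-4.508e+01 -1.000e-02] F stage [ 0.2 -0.4] Fz -0.2
t 26.025 tcp [0.5186 0.0685 0.0412] yaw(x-axis) 0.98 z [-0.e+00 -3.e-04 -1.e+00] F [ 0.7 -1.2 -1.3] op 0.394 ff 59.6
stage TCP mm [-45.11   0.33] F stage [ 0.7 -1.2] Fz -1.3
```

```bash
python3 -m pendant '[[0,-0.02,0,0,0,0],[0,0,0,0,0,0]]'>/dev/null;python3 -c "
from h import *
st()"
```

```text
t 26.275 tcp [0.5185 0.0687 0.0412] yaw(x-axis) 0.96 z [-1.e-04 -9.e-04 -1.e+00] F [ 1.5 -4.1 -1.5] op 0.399 ff 59.7
stage TCP mm [-45.15   0.47] F stage [ 1.5 -4.2] Fz -1.5
```

Now it touches the fence at y ≈ +0.4 with 4 N. Before that the posts' friction was holding it. I'll push forward to the posts again.

```bash
python3 -m pendant '[[0.03,0,0.02,0,0,0],[0,0,0,0,0,0]]'>/dev/null;python3 -c "
from h import *
st()"; python3 -m pendant '[[0.03,0,0,0,0,0],[0,0,0,0,0,0]]'>/dev/null;python3 -c "
from h import *
st()"
```

```text
t 26.525 tcp [0.5188 0.0687 0.0409] yaw(x-axis) 0.96 z [-1.4e-03 -8.0e-04 -1.0e+00] F [-2.5 -4.3  1.1] op 0.401 ff 60.0
stage TCP mm [-44.87   0.47] F stage [-2.5 -4.2] Fz 1.1
t 26.775 tcp [0.5191 0.0687 0.0409] yaw(x-axis) 0.96 z [-2.6e-03 -9.0e-04 -1.0e+00] F [-5.2 -5.   2.2] op 0.399 ff 60.1
stage TCP mm [-44.57   0.46] F stage [-5.3 -4.9] Fz 2.2
```

```bash
python3 -m pendant '[[0.02,0,0,0,0,0],[0,0,0,0,0,0]]'>/dev/null;python3 -c "
from h import *
st()";  python3 -m pendant '[[0.01,0,0,0,0,0],[0,0,0,0,0,0],[0,0,0,0,0,0]]'>/dev/null;python3 -c "
from h import *
o,r=st()
s=snapshot('wrist'); pickle.dump((o,s),open('w7.pkl','wb'))
cv2.imwrite('pics/w7.png',s['frame'][0:200,130:380,::-1].repeat(3,0).repeat(3,1))"
```

```text
t 27.025 tcp [0.5192 0.0687 0.0409] yaw(x-axis) 0.96 z [-3.7e-03 -9.0e-04 -1.0e+00] F [-7.6 -4.8  3.1] op 0.397 ff 60.3
stage TCP mm [-44.48   0.47] F stage [-7.7 -4.6] Fz 3.1
t 27.4 tcp [0.5193 0.0687 0.0409] yaw(x-axis) 0.96 z [-0.0041 -0.001  -1.    ] F [-7.2 -4.8  4.1] op 0.392 ff 60.3
stage TCP mm [-44.43   0.46] F stage [-7.3 -4.7] Fz 4.1
```

View pics/w7.png

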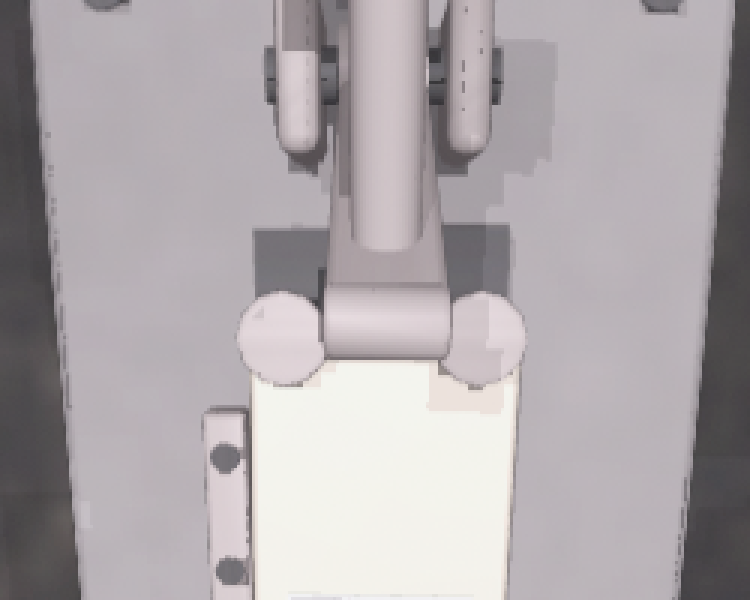

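The carrier lies under both heads, front edge at y ≈ 370 and its left side along the fence at x ≈ 250. I relax, let go, and go back up for the knob.

```bash
python3 -m pendant '[[-0.025,0.02,0,0,0,0],[-0.01,0.01,0,0,0,0],[0,0,0,0,0,0]]'>/dev/null;python3 -c "
from h import *
st()"; python3 -m pendant '[[0,0,0,0,0,0],[0,0,0,0,0,0],[0,0,-0.1,0,0,0],[0,0,-0.5,0,0,0],[0,0,-1,0,0,0],[0,0,-1,0,0,0],[0,0,-1,0,0,0],[0,0,-1,0,0,0],[0,0,-0.2,0,0,0],[0,0,0,0,0,0]]' 58 >/dev/null;python3 -c "
from h import *
o,r=st()
print('to go',(r.T@(np.array([.6262,.0698,.0827])-o['tcp_pos'])/.025).round(3))
s=snapshot('wrist'); pickle.dump((o,s),open('w8.pkl','wb'))
cv2.imwrite('pics/w8.png',s['frame'][:,:,::-1])
g=s['frame'].min(2)
p=proj(s,[list(X0+[-.0204,.0004])+[.023]],o)[0]; print(p)
m=(g>205).astype(np.uint8);n,l,stt,ce=cv2.connectedComponentsWithStats(m);k=l[int(p[1])-25,int(p[0])];print(stt[k],k)
"
```

```text
t 27.825 tcp [0.5192 0.0685 0.0409] yaw(x-axis) 0.98 z [-2.e-03  3.e-04 -1.e+00] F [-5.1 -1.4  2.1] op 0.398 ff 60.1
stage TCP mm [-44.51   0.31] F stage [-5.2 -1.3] Fz 2.1
t 29.075 tcp [0.52   0.0684 0.161 ] yaw(x-axis) 0.98 z [ 6.e-04  1.e-04 -1.e+00] F [-0.4  0.5 -1.6] op 0.579 ff 0.0
stage TCP mm [-43.67   0.18] F stage [-0.4  0.5] Fz -1.6
to go [4.245 0.017 3.137]
[254.65429544 157.6510403 ]
[ 231   93   50  113 4119] 15
```

View pics/w8.png

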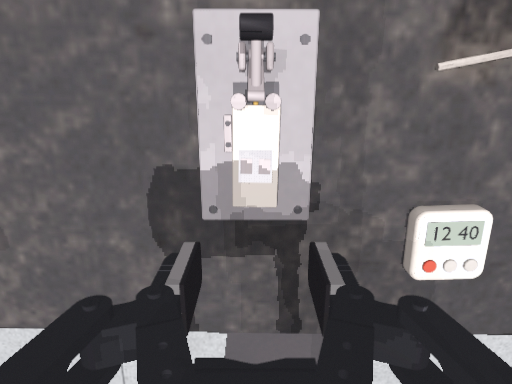

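The carrier rests with its front edge under the heads (238,101) and (273,101). Its rear edge is at row 207 and its left side at col 233, by the fence. I'll quantify that and move to the knob.

```bash
python3 -c "
from h import *
o,s=pickle.load(open('w8.pkl','rb')); f=s['frame'].astype(int)
print(f[200:213,255].tolist()); print(f[195,226:240].min(1).tolist(),f[195,270:284].min(1).tolist(),f[125,274:286].min(1).tolist(),f[125,226:238].min(1).tolist())
c,sn=np.cos(A),np.sin(A)
for p in [(255,207),(232.5,195),(277.5,195),(280.5,125)]:
    w=ray(s,[p],.023,o)[0,:2]-X0; print(p,(np.array([[c,sn],[-sn,c]])@w*1e3).round(2))
"
python3 -m pendant '[[0.8,0,0,0,0,0],[1,0,0,0,0,0],[1,0,0,0,0,0],[1,0.02,0,0,0,0],[0.445,0,0,0,0,0],[0,0,0.8,0,0,0],[0,0,0.8,0,0,0],[0,0,0.8,0,0,0],[0,0,0,0,0,0],[0,0,0,0,0,0]]' 50 >/dev/null;python3 -c "
from h import *
o,r=st()
print('to go',(r.T@(np.array([.6262,.0698,.0827])-o['tcp_pos'])/.025).round(3))"
```

```text
[[221, 213, 206], [221, 212, 206], [221, 213, 206], [221, 212, 206], [221, 212, 206], [208, 198, 192], [192, 183, 178], [155, 147, 149], [139, 133, 139], [139, 133, 139], [138, 132, 138], [138, 133, 139], [138, 132, 136]]
[139, 140, 139, 139, 139, 138, 150, 184, 187, 188, 187, 187, 187, 187] [205, 205, 205, 206, 205, 205, 191, 116, 155, 155, 156, 155, 155, 155] [255, 255, 255, 255, 255, 235, 168, 202, 202, 202, 202, 201] [144, 134, 131, 202, 235, 154, 185, 254, 255, 255, 255, 255]
(255, 207) [-60.8    0.44]
(232.5, 195) [-50.66  18.38]
(277.5, 195) [-50.61 -17.48]
(280.5, 125) [  4.48 -18.56]
t 30.375 tcp [0.6261 0.0697 0.1013] yaw(x-axis) 0.97 z [ 5.e-04  0.e+00 -1.e+00] F [-0.2 -0.7  0.3] op 0.5 ff 0.0
stage TCP mm [62.37 -0.38] F stage [-0.2 -0.7] Fz 0.3
to go [ 0.005 -0.004  0.745]
```

```bash
python3 -m pendant '[[0,0,0.4,0,0,0],[0,0,0.34,0,0,0],[0,0,0,0,0,0],[0,0,0,0,0,0]]' |grep -E 'tcp|^force'; python3 -m pendant '[[0,0,0,0,0,0],[0,0,0,0,0,0],[0,0,0,0,0,0],[0,0,0,0,0,0],[0,0,0,0,0,0]]' 10;python3 -c "
from h import *
o,r=st()"
```

```text
tcp_pos: [0.6261, 0.0697, 0.0824]
force: [0.3, 0.1, -0.6]
clock: 31.5
tcp_pos: [0.6263, 0.0695, 0.083]
eef_rot: [1.0, 0.008, 0.0, 0.0]
force: [-0.1, -1.2, 3.9]
opening: 0.194
finger_force: 58.7
t 31.5 tcp [0.6263 0.0695 0.083 ] yaw(x-axis) 0.96 z [ 9.e-04 -2.e-04 -1.e+00] F [-0.1 -1.2  3.9] op 0.194 ff 58.7
stage TCP mm [62.6  -0.57] F stage [-0.2 -1.2] Fz 3.9
```

```bash
python3 -m pendant '[[-0.05,0,-0.01,0,0,0],[-0.17,0,-0.025,0,0,0],[-0.17,0,-0.015,0,0,0],[-0.17,0,0,0,0,0],[-0.17,0,0.02,0,0,0],[-0.17,0,0.03,0,0,0],[-0.16,0,0.05,0,0,0],[0,0,0,0,0,0]]' >/dev/null;python3 -c "
from h import *
o,r=st()"; python3 -m pendant '[[-0.16,0,0.06,0,0,0],[-0.16,0,0.07,0,0,0],[-0.15,0,0.09,0,0,0],[-0.14,0,0.1,0,0,0],[0,0,0,0,0,0]]' >/dev/null;python3 -c "
from h import *
o,r=st()"
```

```text
t 32.5 tcp [0.6019 0.0692 0.0829] yaw(x-axis) 0.97 z [ 7.4e-03  1.0e-04 -1.0e+00] F [ 7.  -1.1  3.1] op 0.198 ff 58.4
stage TCP mm [38.16 -0.5 ] F stage [ 7.  -1.3] Fz 3.1
t 33.125 tcp [0.5856 0.0689 0.0754] yaw(x-axis) 0.97 z [ 0.0048  0.     -1.    ] F [ 1.2 -1.9  7.9] op 0.191 ff 59.4
stage TCP mm [21.91 -0.44] F stage [ 1.2 -1.9] Fz 7.9
```

```bash
python3 -m pendant '[[-0.1,0,0.07,0,0,0],[-0.08,0,0.07,0,0,0],[-0.08,0,0.08,0,0,0],[0,0,0,0,0,0]]' >/dev/null;python3 -c "
from h import *
o,r=st()"; python3 -m pendant '[[-0.05,0,0.05,0,0,0],[0,0,0,0,0,0]]' >/dev/null;python3 -c "
from h import *
o,r=st()"
```

```text
t 33.625 tcp [0.5784 0.0688 0.0692] yaw(x-axis) 0.97 z [ 2.7e-03 -1.0e-04 -1.0e+00] F [-1.1 -1.7  7.3] op 0.192 ff 62.1
stage TCP mm [14.74 -0.45] F stage [-1.1 -1.6] Fz 7.3
t 33.875 tcp [0.5771 0.0688 0.0677] yaw(x-axis) 0.98 z [ 2.2e-03  1.0e-04 -1.0e+00] F [-0.8 -1.6  7.4] op 0.199 ff 63.0
stage TCP mm [13.4 -0.4] F stage [-0.8 -1.6] Fz 7.4
```

```bash
python3 -m pendant '[[-0.02,0,0.03,0,0,0],[0,0,0,0,0,0]]' >/dev/null;python3 -c "
from h import *
o,r=st()"; python3 -m pendant '[[-0.02,0,0.03,0,0,0],[0,0,0,0,0,0]]' >/dev/null;python3 -c "
from h import *
o,r=st()"
```

```text
t 34.125 tcp [0.5768 0.0688 0.0673] yaw(x-axis) 0.97 z [ 2.8e-03  1.0e-04 -1.0e+00] F [-0.6 -1.3  7.8] op 0.191 ff 63.2
stage TCP mm [13.08 -0.38] F stage [-0.6 -1.2] Fz 7.8
t 34.375 tcp [0.5761 0.0689 0.0664] yaw(x-axis) 0.98 z [ 2.1e-03  1.0e-04 -1.0e+00] F [-1.4 -0.4  7.2] op 0.196 ff 63.9
stage TCP mm [12.36 -0.35] F stage [-1.4 -0.4] Fz 7.2
```

```bash
python3 -m pendant '[[-0.02,0,0.03,0,0,0],[0,0,0,0,0,0]]' >/dev/null;python3 -c "
from h import *
o,r=st()"; python3 -m pendant '[[-0.01,0,0.02,0,0,0],[0,0,0,0,0,0]]' >/dev/null;python3 -c "
from h import *
o,r=st()"
```

```text
t 34.625 tcp [0.5756 0.0688 0.0657] yaw(x-axis) 0.97 z [ 2.2e-03 -1.0e-04 -1.0e+00] F [-1.4 -1.1  8.4] op 0.195 ff 64.5
stage TCP mm [11.87 -0.43] F stage [-1.4 -1. ] Fz 8.4
t 34.875 tcp [0.5753 0.0688 0.0652] yaw(x-axis) 0.98 z [ 1.9e-03  1.0e-04 -1.0e+00] F [-3.4 -1.8  8.1] op 0.195 ff 65.0
stage TCP mm [11.55 -0.36] F stage [-3.5 -1.7] Fz 8.1
```

```bash
python3 -m pendant '[[-0.01,0,0.02,0,0,0],[0,0,0,0,0,0]]' >/dev/null;python3 -c "
from h import *
o,r=st()"; python3 -m pendant '[[-0.01,0,0.02,0,0,0],[0,0,0,0,0,0]]' >/dev/null;python3 -c "
from h import *
o,r=st()
s=snapshot('scene'); pickle.dump(s,open('s9.pkl','wb'))
p=proj(s,[list(X0)+[.03]])[0].astype(int);print(p)
cv2.imwrite('pics/s9.png',s['frame'][p[1]-35:p[1]+30,p[0]-40:p[0]+40,::-1].repeat(9,0).repeat(9,1))"
```

```text
t 35.125 tcp [0.575  0.0689 0.0649] yaw(x-axis) 0.98 z [ 2.1e-03  1.0e-04 -1.0e+00] F [-3.6 -1.3  8.8] op 0.195 ff 65.1
stage TCP mm [11.33 -0.35] F stage [-3.6 -1.2] Fz 8.8
t 35.375 tcp [0.5746 0.0688 0.0641] yaw(x-axis) 0.98 z [ 0.0015  0.     -1.    ] F [-3.7 -2.   8.1] op 0.192 ff 66.0
stage TCP mm [10.87 -0.37] F stage [-3.8 -1.9] Fz 8.1
[257 195]
```

I've used all ten views, so from here I check with numbers only.

```bash
python3 - <<'E'
from h import *
from scipy.optimize import least_squares
P=np.array([(62.6,83.0),(38.16,82.9),(21.91,75.4),(14.74,69.2),(13.4,67.7),(12.36,66.4),(11.55,65.2),(10.87,64.1)])
f=least_squares(lambda c:np.hypot(*(P-c).T)-49.4,[52,35]); print(f.x,f.fun.round(2)); d=P-f.x
print((np.degrees(np.arctan2(d[:,1],-d[:,0]))-31.76).round(2))
g=least_squares(lambda c:np.hypot(*(P-c[:2]).T)-c[2],[52,35,49]); print(g.x,g.fun.round(2))
o=get_obs(); s=snapshot("wrist"); pickle.dump((o,s),open("w9.pkl","wb")); F=s["frame"].astype(int)
B=lambda x,y,z:list(X0+np.array([[np.cos(A),-np.sin(A)],[np.sin(A),np.cos(A)]])@[x,y])+[z]
for y in(-.012,.0004,.013):
  v=[]
  for x in np.arange(-.075,.021,.003):
    p=proj(s,[B(x,y,.023)],o)[0]; u,w=int(round(p[0])),int(round(p[1])); v.append((round(x*1e3),F[w,u].tolist()) if 0<=w<384 and 0<=u<512 else None)
  print(y,v)
E
```

```text
[50.63510856 35.11305199] [-0.04 -0.01  0.08  0.1   0.08  0.04 -0.08 -0.19]
[72.27 43.61 22.75 11.76  9.43  7.5   5.83  4.33]
[50.35180983 35.82128733 48.71589123] [ 0.03 -0.08  0.02  0.09  0.09  0.05 -0.05 -0.15]
-0.012 [(-75, [37, 38, 42]), (-72, [39, 39, 44]), (-69, [40, 40, 44]), (-66, [176, 171, 176]), (-63, [204, 197, 202]), (-60, [255, 244, 240]), (-57, [255, 252, 246]), (-54, [255, 252, 246]), (-51, [183, 173, 169]), (-48, [183, 173, 168]), (-45, [201, 191, 186]), (-42, [129, 122, 120]), (-39, [105, 102, 108]), (-36, [33, 31, 36]), (-33, [34, 32, 35]), (-30, [33, 31, 34]), (-27, [36, 34, 39]), (-24, [38, 36, 39]), (-21, [34, 33, 37]), (-18, [33, 32, 37]), (-15, [34, 32, 36]), (-12, [37, 34, 38]), (-9, [36, 33, 38]), (-6, [33, 32, 36]), (-3, [30, 29, 33]), (0, [35, 33, 37]), (3, [40, 39, 43]), (6, [94, 91, 93]), (9, [136, 131, 133]), (12, [171, 163, 158]), (15, [183, 173, 177]), (18, [181, 171, 173])]
0.0004 [(-75, [39, 37, 42]), (-72, [41, 41, 45]), (-69, [93, 89, 90]), (-66, [219, 212, 218]), (-63, [220, 213, 218]), (-60, [255, 254, 250]), (-57, [255, 255, 255]), (-54, [214,
[... 557 characters left out ...]
[(-75, [37, 37, 41]), (-72, [40, 41, 45]), (-69, [39, 38, 43]), (-66, [180, 172, 178]), (-63, [219, 212, 217]), (-60, [255, 252, 248]), (-57, [255, 255, 255]), (-54, [213, 203, 198]), (-51, [214, 204, 198]), (-48, [231, 220, 215]), (-45, [145, 136, 132]), (-42, [43, 41, 44]), (-39, [46, 42, 45]), (-36, [41, 39, 43]), (-33, [40, 39, 43]), (-30, [48, 45, 48]), (-27, [47, 45, 49]), (-24, [48, 45, 49]), (-21, [47, 45, 48]), (-18, [47, 44, 49]), (-15, [46, 43, 48]), (-12, [43, 39, 44]), (-9, [37, 36, 40]), (-6, [36, 36, 39]), (-3, [38, 38, 42]), (0, [67, 64, 68]), (3, [119, 115, 118]), (6, [136, 131, 134]), (9, [135, 131, 133]), (12, [199, 190, 185]), (15, [156, 145, 149]), (18, [181, 170, 175])]
```

```bash
python3 -m pendant '[[-0.01,0,0.02,0,0,0],[0,0,0,0,0,0]]' >/dev/null;python3 -c "
from h import *
o,r=st()"; python3 -m pendant '[[0,0,0,0,0,0],[0,0,0,0,0,0],[0,0,0,0,0,0]]'>/dev/null;python3 -c "
from h import *
o,r=st()"
```

```text
t 35.725 tcp [0.5744 0.0688 0.0638] yaw(x-axis) 0.98 z [ 1.6e-03  1.0e-04 -1.0e+00] F [-3.7 -1.7  8.4] op 0.196 ff 66.2
stage TCP mm [10.67 -0.36] F stage [-3.7 -1.6] Fz 8.4
t 36.1 tcp [0.5744 0.0688 0.0639] yaw(x-axis) 0.98 z [ 1.7e-03  1.0e-04 -1.0e+00] F [-3.3 -1.   9.1] op 0.193 ff 66.2
stage TCP mm [10.69 -0.35] F stage [-3.3 -1. ] Fz 9.1
```

The tip is on the carrier or within a hair of it, so I let go.

```bash
python3 -m pendant '[[0,0,0,0,0,0],[0,0,0,0,0,0],[0,0,0,0,0,0],[0,0,0,0,0,0]]' 45|grep -E 'tcp|force'; python3 -m pendant '[[0,0,-0.2,0,0,0],[0,0,-0.6,0,0,0],[0,0,-1,0,0,0],[0,0,-1,0,0,0],[0,0,-1,0,0,0],[-1,0,-1,0,0,0],[-1,0,-1,0,0,0],[-0.5,0,0,0,0,0],[0,0,0,0,0,0],[0,0,0,0,0,0]]' >/dev/null; python3 - <<'E'
from h import *
o,r=st(); s=snapshot("wrist"); pickle.dump((o,s),open("w10.pkl","wb")); F=s["frame"].astype(int)
B=lambda x,y,z:list(X0+np.array([[np.cos(A),-np.sin(A)],[np.sin(A),np.cos(A)]])@[x,y])+[z]
g=F.max(2)
# knob centroid: dark blob near projected knob
p=proj(s,[B(.0134,0,.0598)],o)[0]; m=(g<70).astype(np.uint8); n,l,t,c=cv2.connectedComponentsWithStats(m)
for k in range(1,n):
    if t[k][4]>60 and np.hypot(*(c[k]-p))<30: print("dark",t[k],c[k].round(1),"pred .12",p.round(1),"pred 0",proj(s,[B(.010,0,.055)],o)[0].round(1))
for y in(-.012,.0004,.013):
    print(y,[(round(x*1e3,1),int(F[tuple(proj(s,[B(x,y,.023)],o)[0].round().astype(int)[::-1])].min())) for x in np.arange(-.066,-.055,.001)])
for x in(-.055,-.022):
    print(x,[[(round(y*1e3,1),int(F[tuple(proj(s,[B(x,y,.023)],o)[0].round().astype(int)[::-1])].min())) for y in np.arange(a,a+.005,.0007)] for a in(-.0205,.0155)])
E
```

```text
tcp_pos: [0.5739, 0.0689, 0.0617]
force: [0.4, 0.2, -0.6]
finger_force: 0.0
t 37.85 tcp [0.5116 0.0677 0.2058] yaw(x-axis) 0.97 z [-1.8e-03 -1.0e-04 -1.0e+00] F [-0.1  0.1  0.1] op 0.449 ff 0.0
stage TCP mm [-52.13  -0.41] F stage [-0.1  0.1] Fz 0.1
dark [243  92  24   6 118] [254.7  94. ] pred .12 [254.9 100. ] pred 0 [254.9 104.3]
dark [243 102  24   8 164] [254.4 105.9] pred .12 [254.9 100. ] pred 0 [254.9 104.3]
-0.012 [(np.float64(-66.0), 157), (np.float64(-65.0), 157), (np.float64(-64.0), 157), (np.float64(-63.0), 157), (np.float64(-62.0), 158), (np.float64(-61.0), 157), (np.float64(-60.0), 208), (np.float64(-59.0), 207), (np.float64(-58.0), 207), (np.float64(-57.0), 207), (np.float64(-56.0), 207), (np.float64(-55.0), 206)]
0.0004 [(np.float64(-66.0), 157), (np.float64(-65.0), 157), (np.float64(-64.0), 157), (np.float64(-63.0), 158), (np.float64(-62.0), 157), (np.float64(-61.0), 164), (np.float64(-60.0), 204), (np.float64(-59.0), 208), (np.float64(-58.0), 208), (np.float64(-57.0), 207), (np.float64(-56.0), 208), (np.float64(-55.0), 208)]
0.013 [(np.float64(-66.0), 139), (np.flo
[... 418 characters left out ...]
(np.float64(-17.0), 141), (np.float64(-16.3), 141), (np.float64(-15.6), 207)], [(np.float64(15.5), 188), (np.float64(16.2), 189), (np.float64(16.9), 188), (np.float64(17.6), 188), (np.float64(18.3), 185), (np.float64(19.0), 132), (np.float64(19.7), 138), (np.float64(20.4), 138)]]
-0.022 [[(np.float64(-20.5), 213), (np.float64(-19.8), 213), (np.float64(-19.1), 215), (np.float64(-18.4), 215), (np.float64(-17.7), 199), (np.float64(-17.0), 236), (np.float64(-16.3), 255), (np.float64(-15.6), 255)], [(np.float64(15.5), 255), (np.float64(16.2), 255), (np.float64(16.9), 255), (np.float64(17.6), 248), (np.float64(18.3), 172), (np.float64(19.0), 205), (np.float64(19.7), 205), (np.float64(20.4), 205)]]
```

The carrier's rear edge is at -60.5 mm (home), its sides lie along the fence, and the knob is where the clip at 0.12 rad would put it. I'm handing in.

```bash
python3 -c "
from cell import *
print(hand_in())"
```

```text
the job is handed in; nothing more can be done
None
```

I swung the clip up, slid the carrier under both post heads against the posts and fence, led the clip down onto it by the knob, released it and handed in at about 38 s. The final camera numbers put the carrier home and the clip near 0.12 rad. The clamping force and feeler could not be read, and no verdict came back.

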